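# Let the rollers through the gate of the feed chute

### The arm

A 7-joint arm with a two-finger parallel gripper is mounted at the origin on the work surface. World frame = base frame: x ahead of the robot, y to its left, z up, the work surface at z = 0. Lengths are in m, angles in rad, forces in N, time in s.
With the tool pointing down it reaches from about 0.425 to 0.925 m from the base axis. Payload 6.8 kg.
Tool frame: the origin (TCP) lies at the very end of the fingers, on their centre line; the grasp point (between the pads) lies r.grasp_offset behind it (r.grasp_offset is the distance from the TCP to the grasp point, in m); z points along the fingers, y is the direction in which the jaws open and shut (so a half turn about z gives the same grasp; the last joint's range is limited). The gripper opens to 85 mm and grips with 20 to 120 N. Pads are 22 mm wide; open, the fingers measure 114 mm over their backs; the gripper's body (76 mm by 85 mm) begins 54 mm behind the grasp point. The pads swing forward as they close: fully open they stand 13 mm farther back than shut.
Start: joints at [-1.408, 0.477, 0.022, 1.555, -0.011, 1.109, -0.083], TCP at [0.181, 0.65, 0.231] pointing down, gripper open.
Joint ranges: [-2.96, 2.96], [-0.34, 2.1], [-1.41, 1.46], [0.24, 2.44], [-1.37, 4.51], [0.17, 1.92], [-2.96, 2.96]. Speed limits (rad/s): [2.39, 2.39, 3.14, 3.14, 3.14, 3.14, 3.14].

### API

Orientations are given as a rotation vector (axis times angle).
In Python, from bench import r gives the robot as it stands.
- The arm moves only by the shell command python3 -m jog 'ROWS' [FORCE]. ROWS is JSON, one flat list of numbers, 7 for each row, row after row: the turn, a rotation vector about the tool's x, y, z normalised to -1 to 1, where 1 is 180 degrees, then the shift along the tool's x, y, z normalised to -1 to 1, where 1 is 200 mm, then the opening, from 0 (shut) to 1 (fully open). In form: [wx, wy, wz, x, y, z, hand, wx, wy, wz, x, y, z, hand, ...]. A call has 1 to 12 rows; each row is the pose to reach, as a shift and turn from the pose measured when the call began, along the tool's axes at that moment, turning the shorter way round; what a row does not reach only later rows make up. A row lasts 1/10 s, in which the tool goes at most 50 mm and 8.59 degrees, less where a joint would pass 70% of its speed; a pose out of reach is approached as far as the arm can. A call with a number of a shift or a turn outside -1 to 1 is refused whole. A call with a gripper value outside its range is refused whole. The fingers move at their own pace and stop on an object; FORCE is the grip in N (left out, the last holds). Time passes only in rows, so rows that repeat a pose let the fingers close. It gives the time, the measured TCP pose, the force and the opening at its end, in the units of the state.
- r.get_obs(): the state, without advancing time (a new reading comes with each control period).
- r.grab_frame(name): name is "side" or "top"; returns the picture (400x640x3 uint8, red, green, blue); there is no depth.
- r.calibration(name): a dict with "K" (3x3 intrinsics, pixels), "dist_coeffs" ([k1, k2, p1, p2, k3] as OpenCV has them; the pictures are not rectified), "origin" and "rotation" of the camera in the world. Camera axes: x right, y up, looking along -z (the intrinsics and any distortion apply to the point x, -y, -z); pixel columns grow to the right and rows downward; lengths in m; the calibration is good to about 2 mm. A picture is of the moment at which its call begins. calibration takes no time and is no camera call.
- r.hand_in(): hands the job in, once; it reports no verdict.
The state is a dict: "clock": time; "joints": joint angles; "qvel": joint speeds; "tau": joint torques, N m; "tcp_pos": TCP position; "orientation": TCP orientation; "contact_force": force on the tool from outside, world axes, zero at the start; "moment": the same for the moment, N m; "grip_width": finger opening in m.
Only numpy, scipy, OpenCV 4.12 (cv2) and the standard library are available. Lean on these libraries where they do the work, as an engineer would, in place of code of your own. Each camera call takes 0.05 s, during which the arm holds its last target.

### The job

Let the four rollers waiting in the feed chute run down into its tray: press the long end of the gate lever down with the fingertips, so that its short end raises the heavy flap clear of them, and keep it down until all four have rolled through. Then let the lever up slowly, so that the flap comes down softly and shuts behind them, and move clear. Work the gate by its lever alone: touch neither flap nor rollers, and leave the gauges and other things where they are.

Things in the scene. Friction and masses are not known exactly. Their poses are not given: they have to be found in the camera images.
- chute: gravity feed chute bolted to the bench: a steel channel 55 mm wide (44 inside), 300 mm long, on a grey base. It runs along this body's y and falls 9 degrees towards -y; the bed is 70 mm above the bench at y = 0; walls 26 mm high, 20 mm in the tray. Origin on the bench under the channel, z up, -x the side where the lever sticks out (worker's side); turned up to 29 degrees either way
- tray (a point): middle of the bed of the run-out tray, the part of the channel below the flap (chute y from -38 mm to the end stop at -150 mm); the four rollers come to rest here in a row against the stop
- gate_lever (a joint): gate lever: steel bar 22 mm wide, 10 mm thick, along the chute's x; the short end (70 mm) has a ball nose under a lug of the flap, the long end (160 mm) points to chute -x and carries the pad. Radians: about 0 at rest (long end up), growing as it is pressed, 0.30 on its rubber stop. Only the flap's weight brings it back: about 4 to 7 N on the pad holds it down, and it follows the finger up
- lever_pivot (a point): middle of the lever's pivot pin, in a bracket of two cheeks 44 mm wide and 108 mm high; fixed
- lever_pad (a point): middle of the top of the ribbed rubber pad on the lever's long end; pad 38 x 36 mm (along x and y of the chute) on a steel plate 42 x 40 mm. At rest it is about 135 mm above the bench and slopes 0.15 rad down towards the pivot; on the stop 87 mm high, sloping as much the other way; it moves in an arc about the pivot, less than 6 mm sideways
- gate_flap (a joint): hinge of the flap, radians: 0 shut, growing as its free edge rises. Lever fully down brings it to about 0.44; below about 0.3 the rollers cannot pass
- flap_plate: the heavy flap (about 1.3 kg): a dark steel frame 64 x 73 mm, hinged across the chute on its uphill side: two side arms with the queue visible between them, a solid block 64 x 34 x 50 mm across the downhill end, under it a lip 40 mm wide that shuts the channel, and a lug on the lever's side. Origin in the middle of its hinge; its y axis points uphill
- flap_edge (a point): middle of the lower edge of the flap's lip: 2 mm above the channel bed when shut, about 31 mm higher when raised
- roller1: ground steel roller, 22 mm diameter, 40 mm long, lying across the channel; origin at its centre, x along its axis. Number 1 of four in the queue behind the flap, counted from the flap; it runs down the channel by itself when the flap is up
- roller2: ground steel roller, 22 mm diameter, 40 mm long, lying across the channel; origin at its centre, x along its axis. Number 2 of four in the queue behind the flap, counted from the flap; it runs down the channel by itself when the flap is up
- roller3: ground steel roller, 22 mm diameter, 40 mm long, lying across the channel; origin at its centre, x along its axis. Number 3 of four in the queue behind the flap, counted from the flap; it runs down the channel by itself when the flap is up
- roller4: ground steel roller, 22 mm diameter, 40 mm long, lying across the channel; origin at its centre, x along its axis. Number 4 of four in the queue behind the flap, counted from the flap; it runs down the channel by itself when the flap is up
- ring_gauge: bystander, to be left alone: plain steel setting ring, 56 mm across, 18 mm high, with a 28 mm bore, lying flat; origin under its centre
- plug_gauge: bystander, to be left alone: steel plug gauge standing on end, 26 mm across, 90 mm tall; origin under its centre
- loupe: bystander, to be left alone: black eyepiece loupe standing on end, 38 mm across, 50 mm tall; origin under its centre
- slot_block: bystander, to be left alone: ground steel block with a slot along its top, 50 x 24 x 24 mm; origin under its centre
- gauge_case: bystander, to be left alone: shut wooden gauge-block case, 60 x 90 x 39 mm; origin under its centre
- micrometer: bystander, to be left alone: outside micrometer lying flat, about 150 x 60 x 18 mm; origin on the bench near the middle of its bow
There are look-alikes about, which are no part of the job. Leave any pink look-alike of the roller4 alone.

How it is judged:
By the outcome, as a careful person would: the job done as asked, in the order asked, and still so for the second after the job is handed in, with the robot touching nothing.
It also fails if it takes over 38 s, if anything falls off the work surface, if the arm or the gripper's body presses on something with over 40 N, if the wrist force passes 120 N, or if a joint passes its speed limit or range.

## Working session

There is one attempt and no reset: what is moved stays moved. The work goes in short steps, Python scripts to look and compute and a shell command to move; the robot and the scene stay as the last step left them, time stands still between calls to the robot, and variables do not carry over. Pictures are saved under pics/ and viewed, and the job is handed in when it is done.

```bash
ls; mkdir -p pics
python3 - <<'E'
from bench import r
import cv2
print(r.get_obs(), r.grasp_offset)
for n in("side","top"):
    cv2.imwrite(f"pics/{n}0.png",r.grab_frame(n)[:,:,::-1]); print(n,r.calibration(n))
E
```

```text
pics
{'clock': 0.0, 'joints': array([-1.4081029 ,  0.47781708,  0.02234993,  1.55644949, -0.01150518,
        1.10932611, -0.08306349]), 'qvel': array([ 0.00151081,  0.00162939, -0.00156811, -0.00028323, -0.00179382,
        0.00128596, -0.00097202]), 'tau': array([ 5.04474392e-04, -5.96449149e+01,  1.60835255e+00, -2.81198180e+01,
        1.25821255e-02,  9.51063121e-03,  1.32528578e-05]), 'tcp_pos': array([0.18041882, 0.64981752, 0.23031537]), 'orientation': array([-4.23974629e-01, -3.11273679e+00,  2.93460971e-03]), 'contact_force': array([ 0.67901067,  0.63353263, -0.76249322]), 'moment': array([ 0.04625097, -0.02477038, -0.00028522]), 'grip_width': 0.08533603973479012} 0.0187
side {'K': array([[432.61734781,   0.        , 318.80981159],
       [  0.        , 432.61734781, 198.20148355],
       [  0.        ,   0.        ,   1.        ]]), 'dist_coeffs': array([-0.11618729,  0.        ,  0.        ,  0.        ,  0.        ]), 'origin': array([0.2912014 , 0.63945631, 0.82113463]), 'rotation': array([ 0.23449085, -1.01019236, -2.54752773])}
top {'K': array([[448.08984928,   0.        , 320.5909473 ],
       [  0.        , 448.08984928, 201.23243271],
       [  0.        ,   0.        ,   1.        ]]), 'dist_coeffs': array([0.04271414, 0.        , 0.        , 0.        , 0.        ]), 'origin': array([0.37702115, 0.02457192, 1.03663828]), 'rotation': array([ 0.15472033, -0.10885015, -1.55084607])}
```

View pics/side0.png

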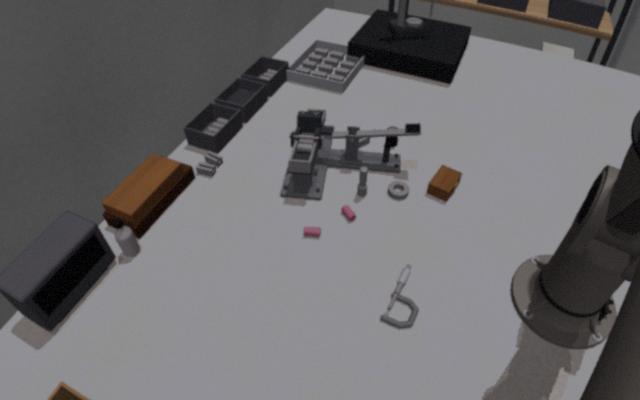

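View pics/top0.png

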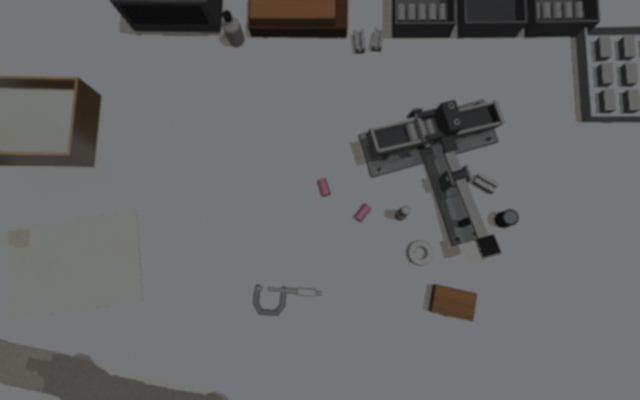

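The chute is at about (430,130) in the top view, with the lever pad (dark square) at about (487,245). In the side view the pad is at about (412,128). I'll zoom in to measure.

Run:
```python
import cv2,numpy as np
a=cv2.imread("pics/side0.png")[90:215,265:465]; b=cv2.imread("pics/top0.png")[85:285,340:540]
f=lambda i,s:cv2.resize(cv2.convertScaleAbs(i,alpha=1.8),None,fx=s,fy=s,interpolation=cv2.INTER_CUBIC)
cv2.imwrite("pics/sidez.png",f(a,4)); cv2.imwrite("pics/topz.png",f(b,3))
```

```text
(no output)
```

View pics/sidez.png

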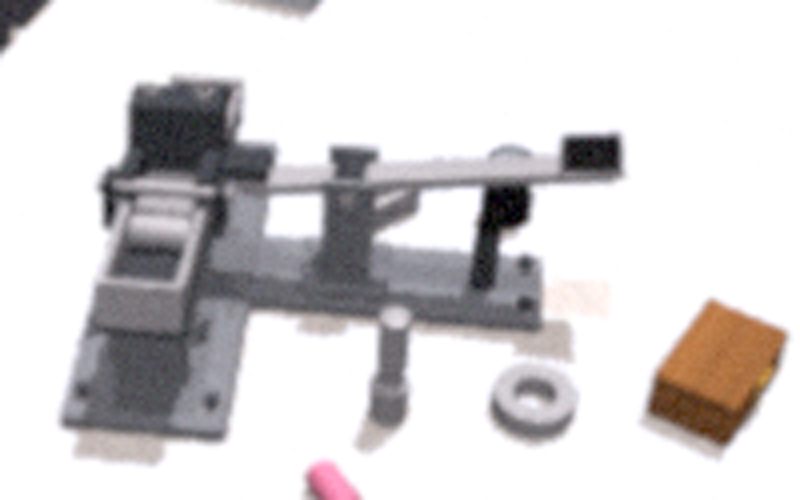

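View pics/topz.png

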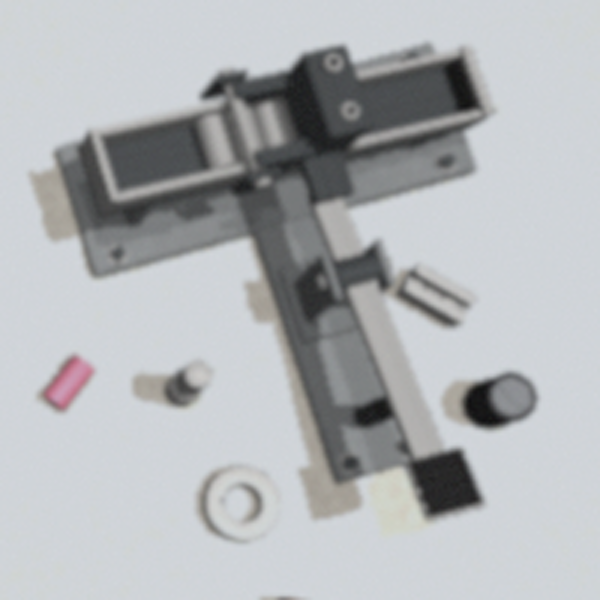

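```bash
cat > h.py <<'E'
import cv2,numpy as np
from bench import r
from scipy.spatial.transform import Rotation as R
def ray(n,uv):
    c=r.calibration(n); p=cv2.undistortPoints(np.array([[uv]],float),c["K"],np.array(c["dist_coeffs"]))[0,0]
    d=R.from_rotvec(c["rotation"]).as_matrix()@np.array([p[0],-p[1],-1]); return np.array(c["origin"]),d/np.linalg.norm(d)
def plane(n,uv,z):
    o,d=ray(n,uv); return o+d*(z-o[2])/d[2]
def tri(a,b):
    o1,d1=ray("top",a);o2,d2=ray("side",b)
    A=np.c_[d1,-d2];s=np.linalg.lstsq(A,o2-o1,rcond=None)[0]
    p,q=o1+s[0]*d1,o2+s[1]*d2; return (p+q)/2,np.linalg.norm(p-q)
def proj(n,p):
    c=r.calibration(n); q=R.from_rotvec(c["rotation"]).as_matrix().T@(np.array(p)-c["origin"])
    return cv2.projectPoints(np.array([[q[0],-q[1],-q[2]]]),np.zeros(3),np.zeros(3),c["K"],np.array(c["dist_coeffs"]))[0].ravel()
E
python3 - <<'E'
from h import *
for n,(x0,x1,y0,y1) in dict(top=(472,508,228,265),side=(400,425,118,140)).items():
    g=cv2.imread(f"pics/{n}0.png",0); m=np.zeros_like(g); m[y0:y1,x0:x1]=(g[y0:y1,x0:x1]<45)*255
    nn,l,st,ce=cv2.connectedComponentsWithStats(m); k=1+np.argmax(st[1:,4]); print(n,st[k],ce[k])
    cs=cv2.findContours((l==k).astype(np.uint8),0,2)[0][0]; print(cv2.minAreaRect(cs), cv2.boxPoints(cv2.minAreaRect(cs)).tolist())
    print(cv2.approxPolyDP(cs,2,True)[:,0].tolist())
E
python3 - <<'E'
from h import *
for z in (.12,.135): print(plane("top",(489.3,246),z))
print(tri((489.3,246),(265+592/4,90+142/4)))
# scene refs
T=lambda x,y:(340+x/3,85+y/3)
S=lambda x,y:(265+x/4,90+y/4)
# base corners (z~0.01): 
for q in[(60,150),(95,275),(475,170)]: print(plane("top",T(*q),.01))
print("pad corners",[plane("top",T(*q),.135)[:2].round(4).tolist() for q in[(413,462),(466,450),(484,503),(428,518)]])
print("case", plane("top",(453,303),.039),"plug",tri(T(198,375),S(396,318)),"loupe top",plane("top",T(513,395),.05))
E
```

```text
top [477 236  23  20 313] [487.79233227 245.38977636]
((487.8000183105469, 245.39999389648438), (18.973663330078125, 17.708751678466797), 71.56504821777344) [[476.4000244140625, 239.1999969482422], [493.20001220703125, 233.59999084472656], [499.20001220703125, 251.59999084472656], [482.4000244140625, 257.20001220703125]]
[[493, 236], [477, 239], [483, 255], [499, 251]]
side [406 125  14   8 102] [412.30392157 128.35294118]
((412.5, 128.5), (7.0, 13.0), 90.0) [[406.0, 125.0], [419.0, 125.0], [419.0, 132.0], [406.0, 132.0]]
[[406, 126], [408, 132], [417, 132], [418, 125]]
[ 0.44589954 -0.28755528  0.12      ]
[ 0.4447724  -0.28244759  0.135     ]
(array([ 0.44672698, -0.28089582,  0.138597  ]), np.float64(0.004496291322323906))
[ 0.71199187 -0.03445504  0.01      ]
[ 0.61099276 -0.06207516  0.01      ]
[ 0.69775466 -0.35618575  0.01      ]
pad corners [[0.4582, -0.2605], [0.4667, -0.2952], [0.4321, -0.305], [0.4216, -0.2686]]
case [ 0.32856878 -0.23285148  0.039     ] plug (array([ 0.52367392, -0.12870992,  0.08292597]), np.float64(0.0029156311918021195)) loupe top [ 0.51584058 -0.36055164  0.05      ]
```

```bash
cat >> h.py <<'E'
CY=np.array([-.283,.959,0]); CX=np.array([.959,.283,0])
def togo(p,yaw=None):
    o=r.get_obs(); M=R.from_rotvec(o["orientation"])
    y=np.array(yaw,float) if yaw is not None else M.as_matrix()[:,1]; y[2]=0; y/=np.linalg.norm(y); z=np.array([0,0,-1.])
    D=R.from_matrix(np.c_[np.cross(y,z),y,z])
    print("shift",(M.inv().apply(np.array(p)-o["tcp_pos"])/.2).round(3),"turn",((M.inv()*D).as_rotvec()/np.pi).round(3), "q",o["joints"].round(2))
E
python3 - <<'E'
from h import *
print(tri((487.8,245.4),(412.3,127)), proj("side",(.446,-.28,.135)))
pad=np.array([.446,-.28,.135]); pv=pad+.142*CX; pv[2]=.115; print(pv,proj("top",pv),proj("side",pv))
togo([.33,.56,.231],CY)
E
```

```text
(array([ 0.44790454, -0.27953107,  0.13436632]), np.float64(0.003955431806165316)) [413.84240339 127.0271309 ]
[ 0.582178 -0.239814  0.115   ] [461.97842598 179.91748143] [359.04553066 128.7290357 ]
shift [-0.841 -0.233 -0.002] turn [-0.001 -0.    -0.178] q [-1.41  0.48  0.02  1.56 -0.01  1.11 -0.08]
```

```bash
python3 -m jog '[0,0,-0.04,-0.21,-0.06,0,0, 0,0,-0.08,-0.42,-0.12,0,0, 0,0,-0.12,-0.63,-0.175,0,0, 0,0,-0.178,-0.84,-0.23,0,0, 0,0,-0.178,-0.84,-0.23,0,0]' 20; python3 -c "
from h import *
togo([.43,.4,.231],CY)"
```

```text
clock: 0.6
tcp_pos: [0.3385, 0.5551, 0.2301]
orientation: [-0.44, 3.108, -0.009]
contact_force: [0.4, -0.7, -0.3]
grip_width: 0.0122
shift [-0.224 -0.872  0.001] turn [-0.002  0.001 -0.002] q [-1.09  0.44 -0.05  1.62  0.03  1.09  0.71]
```

```bash
python3 -m jog '[0,0,0,-0.07,-0.22,0,0, 0,0,0,-0.14,-0.44,0,0, 0,0,0,-0.2,-0.66,0,0, 0,0,0,-0.22,-0.88,0,0, 0,0,0,-0.22,-1,0,0]'; python3 -c "
from h import *
togo([.47,.18,.231],CY)"
```

```text
clock: 1.1
tcp_pos: [0.4384, 0.3706, 0.231]
orientation: [-0.431, 3.109, -0.012]
contact_force: [-0.4, -0.5, 0.3]
grip_width: 0.0002
shift [ 0.108 -0.96   0.008] turn [-0.003  0.001 -0.004] q [-0.82  0.31  0.01  1.8   0.01  1.03  1.03]
```

```bash
python3 -m jog '[0,0,0,0,-0.25,0,0, 0,0,0,0,-0.5,0,0, 0,0,0,0,-0.75,0,0, 0,0,0,0,-1,0,0]'; python3 -c "
from h import *
togo([.47,0,.231],CY)"
```

```text
clock: 1.5
tcp_pos: [0.4915, 0.1811, 0.2325]
orientation: [-0.431, 3.109, -0.012]
contact_force: [1.3, -0.5, 0.7]
grip_width: 0.0002
shift [ 0.35  -0.842  0.014] turn [-0.003  0.    -0.004] q [-0.56  0.23  0.1   1.92 -0.02  1.    1.39]
```

```bash
python3 -m jog '[0,0,0,0.09,-0.23,0,0, 0,0,0,0.18,-0.46,0,0, 0,0,0,0.27,-0.69,0,0, 0,0,0,0.3,-0.92,0,0]'; python3 -c "
from h import *
togo([.456,-.18,.231],CY)"
```

```text
clock: 1.9
tcp_pos: [0.4821, -0.0145, 0.2337]
orientation: [-0.43, 3.111, -0.012]
contact_force: [1.9, 0.7, 0.6]
grip_width: -0.0002
shift [ 0.35  -0.761  0.019] turn [-0.002  0.    -0.004] q [-0.31  0.15  0.22  2.01 -0.03  0.98  1.78]
```

```bash
python3 -m jog '[0,0,0,0.1,-0.23,0,0, 0,0,0,0.2,-0.46,0,0, 0,0,0,0.3,-0.69,0,0, 0,0,0,0.35,-0.78,0,0]'; python3 -c "
from h import *
togo([.447,-.28,.20],CY)"
```

```text
clock: 2.3
tcp_pos: [0.4555, -0.1882, 0.235]
orientation: [-0.421, 3.112, -0.014]
contact_force: [0.3, 0.4, 0.3]
grip_width: -0.0002
shift [ 0.163 -0.43   0.179] turn [-0.003 -0.    -0.006] q [-0.06  0.17  0.36  2.   -0.06  0.98  2.17]
```

```bash
python3 -m jog '[0,0,0,0.06,-0.15,0.06,0, 0,0,0,0.12,-0.3,0.12,0, 0,0,0,0.163,-0.43,0.18,0, 0,0,0,0.163,-0.43,0.18,0, 0,0,0,0.163,-0.43,0.18,0]'
python3 - <<'E'
from h import *
togo([.447,-.28,.145],CY)
f=lambda i,s:cv2.resize(cv2.convertScaleAbs(i[:,:,::-1],alpha=1.8),None,fx=s,fy=s,interpolation=cv2.INTER_CUBIC)
s=f(r.grab_frame("side")[90:215,265:465],4);t=f(r.grab_frame("top")[135:285,400:540],4)
p=r.get_obs()["tcp_pos"]
print(p,proj("side",p),proj("top",p))
cv2.imwrite("pics/s1.png",s);cv2.imwrite("pics/t1.png",t)
E
```

```text
clock: 2.8
tcp_pos: [0.4466, -0.28, 0.1992]
orientation: [0.418, -3.114, 0.013]
contact_force: [0.3, 0.0, -0.4]
grip_width: 0.0003
shift [-0.002  0.002  0.271] turn [-0.003 -0.    -0.006] q [ 0.1   0.28  0.41  1.97 -0.13  0.92  2.41]
[ 0.44746092 -0.27892057  0.19983215] [416.77685739 106.34670895] [499.45693843 242.06019811]
```

View pics/s1.png

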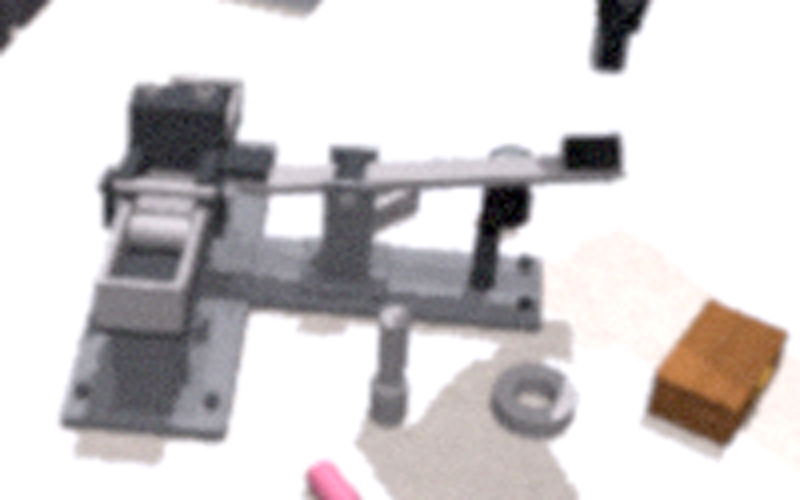

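View pics/t1.png

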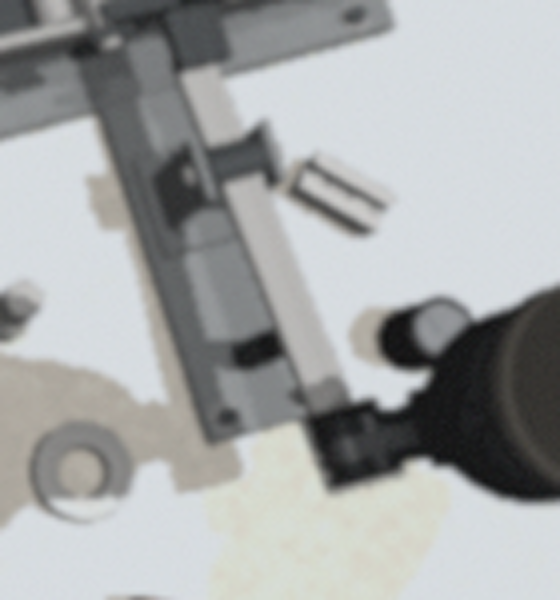

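The tip in the side view is at (417,107) as predicted, directly above the pad, and everything else is undisturbed. Descending.

```bash
python3 -m jog '[0,0,0,0,0,0.1,0, 0,0,0,0,0,0.2,0, 0,0,0,0,0,0.28,0, 0,0,0,0,0,0.3,0, 0,0,0,0,0,0.31,0, 0,0,0,0,0,0.32,0, 0,0,0,0,0,0.32,0]'
```

```text
clock: 3.6
tcp_pos: [0.4481, -0.2793, 0.1364]
orientation: [-0.423, 3.111, -0.014]
contact_force: [0.1, -0.3, 0.4]
grip_width: -0.0002
```

```bash
python3 -m jog '[0,0,0,0,0,0.015,0, 0,0,0,0,0,0.03,0, 0,0,0,0,0,0.045,0, 0,0,0,0,0,0.06,0, 0,0,0,0,0,0.06,0]'
python3 - <<'E'
from h import *
f=lambda i,s:cv2.resize(cv2.convertScaleAbs(i[:,:,::-1],alpha=1.8),None,fx=s,fy=s,interpolation=cv2.INTER_CUBIC)
cv2.imwrite("pics/s2.png",f(r.grab_frame("side")[90:215,265:465],4))
print(r.get_obs()["contact_force"])
E
```

```text
clock: 4.1
tcp_pos: [0.4468, -0.2802, 0.1247]
orientation: [-0.421, 3.112, -0.013]
contact_force: [-2.7, -0.9, 5.3]
grip_width: 0.0001
[-3.39853388 -0.0241042   5.10301372]
```

View pics/s2.png

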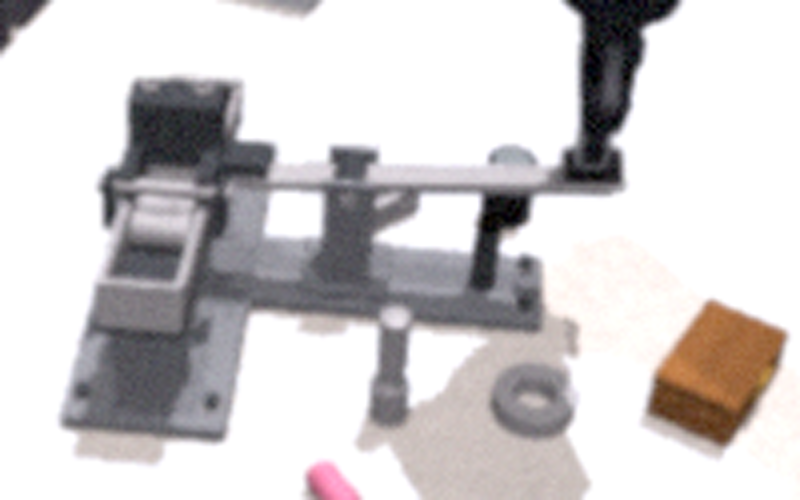

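The fingertips are on the pad at (413,131), with about 5 N. The lever is tilting, and the pad drags slightly outward, so I follow that while pressing.

```bash
python3 -m jog '[0,0,0,0.005,0,0.02,0, 0,0,0,0.01,0,0.04,0, 0,0,0,0.013,0,0.06,0, 0,0,0,0.016,0,0.08,0, 0,0,0,0.018,0,0.1,0, 0,0,0,0.02,0,0.12,0, 0,0,0,0.02,0,0.14,0, 0,0,0,0.02,0,0.155,0, 0,0,0,0.02,0,0.165,0, 0,0,0,0.02,0,0.17,0]'
```

```text
clock: 5.15
tcp_pos: [0.4446, -0.2811, 0.0918]
orientation: [-0.422, 3.11, -0.013]
contact_force: [-0.6, 2.6, 7.8]
grip_width: -0.0003
```

```bash
python3 -m jog '[0,0,0,0,0,0.007,0, 0,0,0,0,0,0.014,0, 0,0,0,0,0,0.021,0, 0,0,0,0,0,0.021,0]'
python3 - <<'E'
from h import *
f=lambda i,s:cv2.resize(cv2.convertScaleAbs(i[:,:,::-1],alpha=1.8),None,fx=s,fy=s,interpolation=cv2.INTER_CUBIC)
cv2.imwrite("pics/s3.png",f(r.grab_frame("side")[90:215,265:465],4))
cv2.imwrite("pics/t3.png",f(r.grab_frame("top")[85:285,340:540],3))
print(r.get_obs()["contact_force"])
E
```

```text
clock: 5.55
tcp_pos: [0.4448, -0.281, 0.0883]
orientation: [-0.422, 3.109, -0.012]
contact_force: [-2.7, 2.3, 7.1]
grip_width: 0.0003
[-2.41663751  2.75073813  7.88591465]
```

View pics/s3.png

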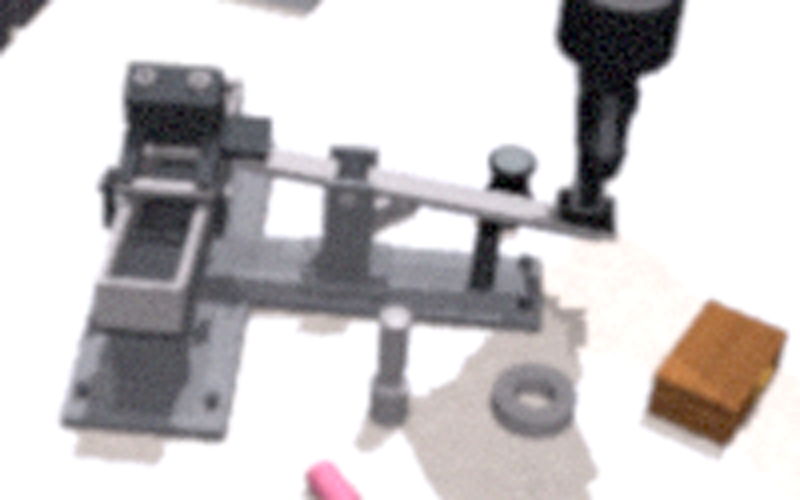

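View pics/t3.png

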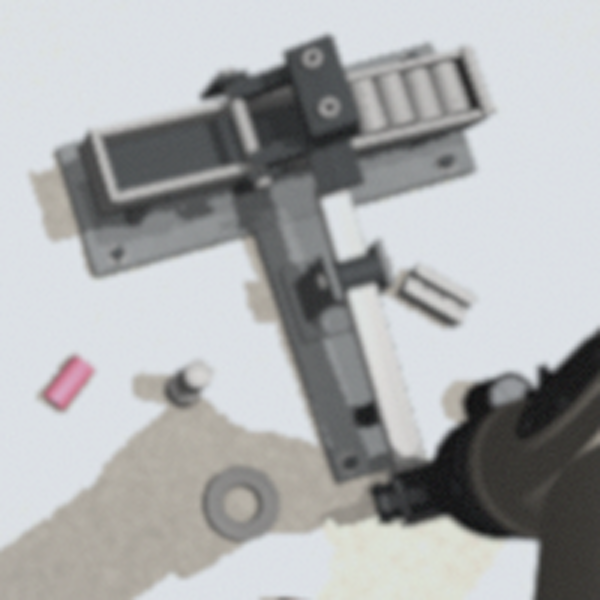

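All four rollers lie in a row in the tray, at zoomed top (365–465, 90), and the queue is empty. The side view shows the lever down and the flap raised. I'll hold briefly, then let it up at about 10 mm/s.

```bash
python3 -m jog '[0,0,0,0,0,0,0, 0,0,0,0,0,0,0, 0,0,0,-0.001,0,-0.005,0, 0,0,0,-0.002,0,-0.01,0, 0,0,0,-0.003,0,-0.015,0, 0,0,0,-0.004,0,-0.02,0, 0,0,0,-0.005,0,-0.025,0, 0,0,0,-0.006,0,-0.03,0, 0,0,0,-0.007,0,-0.035,0, 0,0,0,-0.008,0,-0.04,0, 0,0,0,-0.009,0,-0.045,0, 0,0,0,-0.01,0,-0.05,0]'
```

```text
clock: 6.85
tcp_pos: [0.4462, -0.2808, 0.0985]
orientation: [-0.421, 3.109, -0.013]
contact_force: [-4.3, -1.2, 5.5]
grip_width: 0.0
```

```bash
python3 -m jog '[0,0,0,0,0,-0.005,0, 0,0,0,-0.001,0,-0.01,0, 0,0,0,-0.001,0,-0.015,0, 0,0,0,-0.002,0,-0.02,0, 0,0,0,-0.002,0,-0.025,0, 0,0,0,-0.003,0,-0.03,0, 0,0,0,-0.003,0,-0.035,0, 0,0,0,-0.004,0,-0.04,0, 0,0,0,-0.004,0,-0.045,0, 0,0,0,-0.005,0,-0.05,0, 0,0,0,-0.005,0,-0.055,0, 0,0,0,-0.006,0,-0.06,0]'
```

```text
clock: 8.05
tcp_pos: [0.4471, -0.2806, 0.1108]
orientation: [-0.42, 3.11, -0.013]
contact_force: [-5.0, -0.2, 6.4]
grip_width: 0.0001
```

```bash
python3 -m jog '[0,0,0,0,0,-0.005,0, 0,0,0,-0.001,0,-0.01,0, 0,0,0,-0.001,0,-0.015,0, 0,0,0,-0.002,0,-0.02,0, 0,0,0,-0.002,0,-0.025,0, 0,0,0,-0.003,0,-0.03,0, 0,0,0,-0.003,0,-0.035,0, 0,0,0,-0.004,0,-0.04,0, 0,0,0,-0.004,0,-0.045,0, 0,0,0,-0.005,0,-0.05,0, 0,0,0,-0.005,0,-0.055,0, 0,0,0,-0.006,0,-0.06,0]'
```

```text
clock: 9.25
tcp_pos: [0.4487, -0.2802, 0.1232]
orientation: [-0.421, 3.109, -0.013]
contact_force: [-3.5, 0.8, 5.9]
grip_width: -0.0001
```

```bash
python3 -m jog '[0,0,0,0.001,0,-0.003,0, 0,0,0,0.002,0,-0.006,0, 0,0,0,0.003,0,-0.009,0, 0,0,0,0.004,0,-0.012,0, 0,0,0,0.004,0,-0.015,0, 0,0,0,0.004,0,-0.018,0, 0,0,0,0.004,0,-0.021,0, 0,0,0,0.004,0,-0.024,0, 0,0,0,0.004,0,-0.027,0, 0,0,0,0.004,0,-0.03,0, 0,0,0,0.004,0,-0.033,0, 0,0,0,0.004,0,-0.036,0]'
```

```text
clock: 10.45
tcp_pos: [0.4483, -0.2806, 0.1305]
orientation: [-0.42, 3.108, -0.014]
contact_force: [3.8, 1.7, 3.5]
grip_width: 0.0001
```

```bash
python3 -m jog '[0,0,0,0,0,-0.003,0, 0,0,0,0,0,-0.006,0, 0,0,0,0,0,-0.009,0, 0,0,0,0,0,-0.012,0, 0,0,0,0,0,-0.015,0, 0,0,0,0,0,-0.018,0, 0,0,0,0,0,-0.021,0, 0,0,0,0,0,-0.024,0, 0,0,0,0,0,-0.027,0, 0,0,0,0,0,-0.03,0, 0,0,0,0,0,-0.033,0, 0,0,0,0,0,-0.036,0]'
python3 - <<'E'
from h import *
f=lambda i,s:cv2.resize(cv2.convertScaleAbs(i[:,:,::-1],alpha=1.8),None,fx=s,fy=s,interpolation=cv2.INTER_CUBIC)
cv2.imwrite("pics/s4.png",f(r.grab_frame("side")[90:215,265:465],4))
E
```

```text
clock: 11.65
tcp_pos: [0.4471, -0.2805, 0.1373]
orientation: [-0.42, 3.11, -0.013]
contact_force: [0.3, -0.3, 0.1]
grip_width: 0.0002
```

View pics/s4.png

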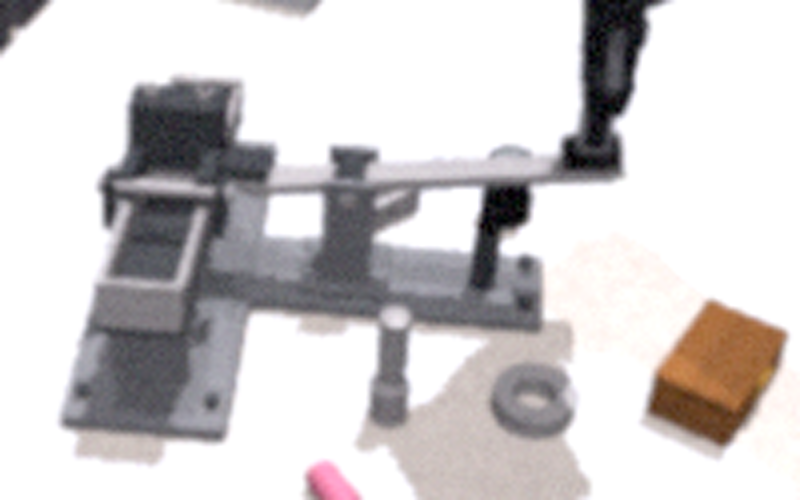

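Force has gone to zero and the flap is down, with the lever back at its start angle. Now straight up and clear.

```bash
python3 -m jog '[0,0,0,0,0,-0.01,0, 0,0,0,0,0,-0.03,0, 0,0,0,0,0,-0.08,0, 0,0,0,0,0,-0.18,0, 0,0,0,0,0,-0.3,0, 0,0,0,0,0,-0.42,0, 0,0,0,0,0,-0.5,0, 0,0,0,0,0,-0.5,0]' && python3 -m jog '[0,0,0,0,0.1,0,0, 0,0,0,-0.03,0.3,0,0, 0,0,0,-0.06,0.5,0,0, 0,0,0,-0.1,0.7,0,0, 0,0,0,-0.1,0.9,0,0, 0,0,0,-0.1,1,0,0, 0,0,0,-0.1,1,0,0, 0,0,0,-0.1,1,0,0]'
python3 - <<'E'
from h import *
f=lambda i,s:cv2.resize(cv2.convertScaleAbs(i[:,:,::-1],alpha=1.8),None,fx=s,fy=s,interpolation=cv2.INTER_CUBIC)
cv2.imwrite("pics/s5.png",f(r.grab_frame("side")[90:215,265:465],4))
cv2.imwrite("pics/t5.png",f(r.grab_frame("top")[85:285,340:540],3))
E
```

```text
clock: 12.5
tcp_pos: [0.4483, -0.2806, 0.2405]
orientation: [-0.419, 3.105, -0.017]
contact_force: [0.3, 0.5, 0.2]
grip_width: 0.0001
clock: 13.3
tcp_pos: [0.4145, -0.0827, 0.238]
orientation: [-0.42, 3.105, -0.018]
contact_force: [0.3, -0.2, -0.9]
grip_width: 0.0003
```

View pics/t5.png

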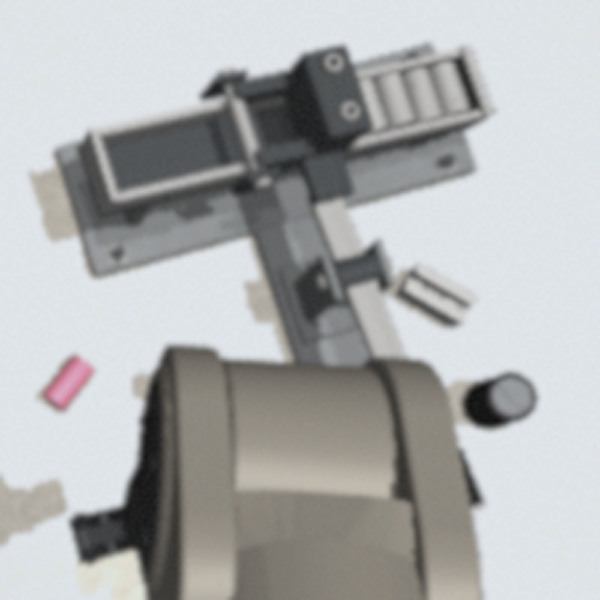

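View pics/s5.png

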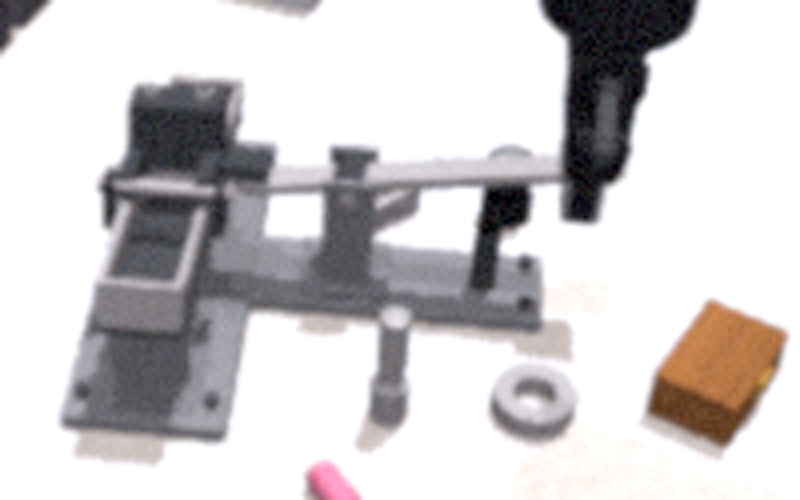

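The flap is shut and the channel behind it is empty. The rollers lie against the stop at zoomed (370–465, 90). The gauges haven't moved and the arm is clear.

```bash
python3 -c "
from bench import r
print(r.hand_in(), r.get_obs()['clock'])"
```

```text
the job is handed in; nothing more can be done
the job is handed in; nothing more can be done
```

The job is done and handed in, at about 13.4 s on the robot's clock. I pressed the lever pad down with shut fingertips to 88 mm, which raised the flap, and all four rollers ran down into the tray. I then let the lever up over about 6 s, at 10 mm/s and slowing to about 6 mm/s near the end. After that I lifted off and moved clear.

- **Rollers and flap:** The last pictures show the four rollers in a row against the stop and the channel above the flap empty. One roller is partly hidden under the flap block. The flap is down and the lever is back at its resting angle.
- **Forces:** The contact force on the pad read about 8 N vertical at most, and about zero once the flap was down and after the arm moved clear.
- **Other things:** Everything I could see was where it started. In the final views the arm hid the micrometer and, from above, the ring and plug gauges and the case. The side view still showed those last three in place. The micrometer was outside both final views, so I did not check it again.
- **Measurement disagreement:** The two camera rays to the pad missed each other by about 4 mm. The height they gave (134 mm) agreed with the stated 135 mm, and the fingertips landed near the middle of the pad.

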